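# Lay a carton of sweets in the ribboning cradle

### The job

On the sweet stall, get the pink carton ready for its ribbon by pushing only, never lifting or carrying it: tip it over so that it lies along the wooden cradle with its window of sweets facing up, then push it along until its top end is flush against the end stop, then flip the red hold-down arm over so that it rests on the carton. Leave the other things on the counter where they are.

Things in the scene. Friction and masses are not known exactly. Their poses are not given: they have to be found in the camera images.
- cradle: Fixed wooden board 320 (x) x 190 (y) x 8 mm thick. Origin: centre of its underside, on the counter; z up. Two dark side rails, tops at z = 20 mm, from x = -130 to +150 mm, inner faces at y = -65 and +65 mm. End stop at the +x end, -x end open. Place and yaw vary: +x is roughly the robot's right, and the red arm's hinge (+y side) is away from the robot.
- cradle_stop (a point): Middle of the end stop's inner face, at the board's surface (cradle x = 140, y = 0, z = 8 mm). The stop is a dark wooden block 150 mm wide along cradle y, 16 mm thick, its top 40 mm above the counter.
- carton: Pink rigid box 50 (its x) x 96 (y) x 150 mm (z), brass band round its foot, 0.15 to 0.31 kg. Origin: centre of its foot. Starts standing on the board near the open end, axes nearly along the cradle's. Pushed high on its window face (-x) it tips over its +x foot edge; past about 20 degrees it falls by itself and lies window up, top 58 mm above the counter, about 25 to 65 mm short of the stop.
- carton_window (a point): Middle of the white window with coloured sweets (76 x 110 mm) on the carton's -x face, 78 mm above its foot; at the start it looks away from the end stop. When the carton lies right, its x points down.
- carton_top (a point): Centre of the carton's top end (150 mm up its z from the foot); this end comes against the end stop.
- carton_edge (a point): Middle of the carton's +x foot edge, the edge it tips over; it stays on the board.
- holddown (a joint): Angle of the red arm, rad: 0 level across the cradle (resting on the lying carton), 1.57 upright, more leaning outward; range -0.25 to 2.05, starts 1.5 to 1.95. Bar 30 mm wide (along cradle x), 10 mm thick, 115 mm long from the hinge, a rubber pad under it 85 mm out. Hinge friction 0.022 N m holds it when near upright; pushed below about 0.95 rad it falls by itself.
- cradle_hinge (a point): Middle of the red arm's hinge axis, which is parallel to cradle x (cradle x = 70, y = +85, z = 73 mm); the arm, when level, reaches from here towards cradle -y. Two thin steel cheeks at cradle x = 46 and 94 mm carry it, tops 84 mm above the counter.
- holddown_end (a point): Middle of the free end of the red hold-down arm, 115 mm from the hinge axis.
- blue_carton: A blue carton of the same size and kind, standing on the counter beside the work; leave it. Origin: centre of its foot.
- jar: Amber glass jar, 84 mm across, 130 mm tall, upright; leave it. Origin: centre of its foot.
- tin: Steel tin with a green band, 80 mm across, 100 mm tall, upright; leave it. Origin: centre of its foot.
- cup: Steel cup, 76 mm across, 85 mm tall, upright; leave it. Origin: centre of its foot.
- scoop: Steel sweet scoop with a wooden handle, 180 mm long, 30 mm high, lying on the counter; leave it. Origin: on the counter where the handle meets the pan; x towards the pan's mouth.
Mind the look-alikes: they are no part of the job. There is more than one size of the carton; the one meant has the size given above.

How it is judged (in metres and radians):
On the way, in this order (a step that is already met when the one before it is completed fails the run):
1. the pink carton lies on the cradle, window up (angle between carton's own x axis and vertical above 3.04 rad), for 0.2 s.
2. the carton's top end is flush against the end stop (angle between carton's own x axis and vertical above 3.04 rad and x of carton_top in the frame of cradle between 0.135 and 0.145 m and angle between the z axis of carton and the x axis of cradle, either way round below 0.08 rad and y of carton_top in the frame of cradle between -0.03 and 0.03 m), for 0.2 s.
3. the hold-down arm rests on the carton (value of joint holddown between -0.06 and 0.08 rad), for 0.2 s.
At the end, for the whole second after the job is handed in: The pink carton lies window up (within 0.1 rad) on the cradle, its top end within 5 mm of the end stop, in line with the cradle within 0.08 rad and within 30 mm of its middle line; the hold-down arm rests on it (joint between -0.06 and 0.08 rad); all at rest (all of step 2 and all of step 3 and height (world z) of carton_top below 0.045 m and linear speed of carton below 0.02 m/s and velocity of joint holddown between -0.05 and 0.05 rad/s); the robot touches nothing.
It fails at once if the pink carton is lifted or carried (height (world z) of carton_edge above 0.035 m or height (world z) of carton_top above 0.19 m).
It fails at once if another thing on the counter is moved more than 25 mm (distance of any of blue_carton, jar, tin, cup, scoop from where it was at the start of the episode above 0.025 m).
It fails at once if the blue carton, jar, tin or cup is tipped (angle between any of blue_carton, jar, tin, cup's own z axis and vertical above 0.35 rad).
It also fails if it takes over 61 s, if anything falls off the work surface, if the arm or the gripper's body presses on something with over 40 N, if the wrist force passes 120 N, or if a joint passes its speed limit or range.

### The arm

A 7-joint arm with a two-finger parallel gripper is mounted at the origin on the work surface. World frame = base frame: x ahead of the robot, y to its left, z up, the work surface at z = 0. Lengths are in m, angles in degrees, forces in N, time in s.
With the tool pointing down it reaches from about 0.4 to 0.875 m from the base axis. Payload 6.5 kg.
Tool frame: the origin (TCP) lies midway between the tips of the shut fingers; the grasp point (between the pads) lies behind it (bot.pinch_z is the z of the grasp point in the tool frame, in m); z points along the fingers, y is the direction in which the jaws open and shut (so a half turn about z gives the same grasp; the last joint's range is limited). The gripper opens to 88 mm and grips with 3 to 60 N. Pads are 18 mm wide; open, the fingers measure 123 mm over their backs; the gripper's body (75 mm by 187 mm) begins 45 mm behind the grasp point.
Start: joints at [-74.324, 30.733, -0.252, 88.115, 0.149, 61.152, -4.079], TCP at [0.217, 0.613, 0.239] pointing down, gripper open.
Joint ranges: [-154.64, 154.64], [-21.42, 123.67], [-72.66, 72.17], [13.99, 137.28], [-74.86, 254.86], [10.95, 109.41], [-158.01, 158.01]. Speed limits (degrees/s): [136.94, 136.94, 180, 180, 180, 180, 180].

### API

Orientations are given as [roll, pitch, yaw] about the fixed x, y, z axes, in that order (R = Rz(yaw) Ry(pitch) Rx(roll)).
In Python, from plant import bot gives the robot as it stands. The module is installed in compiled form; this text tells all that it offers.
- The arm moves only by the tool apply_moves, never from a script. Its argument "motion" is text: rows parted by semicolons, each of 7 numbers parted by spaces: the shift along the tool's x, y, z in mm, then the turn, a rotation vector about the tool's x, y, z in rad, then the gripper command: -1 is shut, 1 is fully open, values between are in proportion. A call has exactly 5 rows; each row is the pose to reach, as a shift and turn from the pose commanded when the call began, along the tool's axes at that moment; what a row does not reach only later rows make up. A row lasts 1/12 s, in which the tool goes at most 41.7 mm and 7.16 degrees, less where a joint would pass 70% of its speed; a pose out of reach is approached as far as the arm can. A call with a gripper value outside its range is refused whole. The fingers move at their own pace and stop on an object; "force" is the grip in N (left out, the last holds). Time passes only in rows, so rows that repeat a pose let the fingers close, or fill a call up. It gives the time, the measured TCP pose, the force and the opening at its end, in the units of the state.
- bot.get_state(): the state, without advancing time (a new reading comes with each control period).
- bot.read_camera(name): name is "scene" or "top" or "wrist"; returns a dict with "image" (480x640x3 uint8, blue, green, red), "depth" (480x640 float32, m along the optical axis (not along the pixel's ray), 0 where there is no reading), "K" (3x3 intrinsics, pixels), "R" (3x3) and "t" (3): a world point X has camera coordinates R X + t. Camera axes: x right, y down, z forward; pixel columns grow to the right and rows downward; lengths in m; the calibration is good to about 2 mm. A picture is of the moment at which its call begins.
- bot.hand_in(): hands the job in, once; it reports no verdict.
The state is a dict: "time": time; "joints": joint angles; "qd": joint speeds; "joint_efforts": joint torques, N m; "ee_pos": TCP position; "eef_rot": TCP orientation; "contact_force": force on the tool from outside, world axes, zero at the start; "moment": the same for the moment, N m; "finger_gap": finger opening in m.
Only numpy, scipy, OpenCV 4.12 (cv2) and the standard library are available. Lean on these libraries where they do the work, as an engineer would, in place of code of your own. Each camera call takes 0.05 s, during which the arm holds its last target.

## Working session

There is one attempt and no reset: what is moved stays moved. The work goes in short steps, Python scripts to look and compute and a tool call to move; the robot and the scene stay as the last step left them, time stands still between calls to the robot, and variables do not carry over. Pictures are saved under pics/ and viewed, and the job is handed in when it is done.

Besides the shell and the picture viewer there is one more tool, called after ">>>" by a JSON object that holds its "name" and its "arguments". apply_moves: Moves the arm, as the interface text tells. Its arguments: {"type":"object","properties":{"motion":{"type":"string"},"force":{"type":"number"}},"required":["motion"]}

```bash
mkdir -p pics; cat > h.py <<'E'
import numpy as np, cv2
from plant import bot
def cam(n,name=None):
    c=bot.read_camera(n)
    if name: cv2.imwrite('pics/'+name,c['image'])
    np.savez(''+n+'.npz',**{k:np.asarray(v) for k,v in c.items()})
    return c
def load(n): return dict(np.load(''+n+'.npz'))
def ray(c,u,v,z):
    d=c['R'].T@np.linalg.inv(c['K'])@np.array([u,v,1.]); o=-c['R'].T@c['t']
    return o+d*(z-o[2])/d[2]
def pts(c):
    vv,uu=np.mgrid[0:480,0:640]; d=c['depth']
    p=np.stack([uu*d,vv*d,d],-1)@np.linalg.inv(c['K']).T
    return (p-c['t'])@c['R']
def proj(c,X):
    q=c['K']@(c['R']@np.asarray(X)+c['t']); return q[:2]/q[2]
E
python3 - <<'E'
from h import *
for n in('scene','top','wrist'): 
    c=cam(n,n+'0.png'); print(n,-c['R'].T@c['t'])
print(bot.get_state(),bot.pinch_z)
E
```

```text
scene [ 1.15417641 -0.41577485  1.25324402]
top [0.35264475 0.0142664  1.47266206]
wrist [0.14070795 0.64032278 0.38339092]
{'time': 0.15, 'joints': array([-74.32389276,  30.76681711,  -0.2536745 ,  88.15596316,
         0.1486835 ,  61.15220428,  -4.07832409]), 'qd': array([-0.02895736, -0.0307076 ,  0.05542427, -0.22272231,  0.0581148 ,
        0.10035002,  0.07360355]), 'joint_efforts': array([ 1.70862477e-03, -5.71326792e+01,  9.92100611e-01, -2.51828778e+01,
       -5.61581785e-02,  1.51682866e-02,  8.99328484e-05]), 'ee_pos': array([0.21650174, 0.61239552, 0.23806025]), 'eef_rot': array([-1.79925559e+02,  5.68187578e-03,  1.60535451e+02]), 'contact_force': array([ 0.0567279 ,  0.02406789, -1.06369001]), 'moment': array([ 0.00971414, -0.03621897,  0.04801587]), 'finger_gap': 0.08819106544410038} -0.0187
```

View pics/scene0.png

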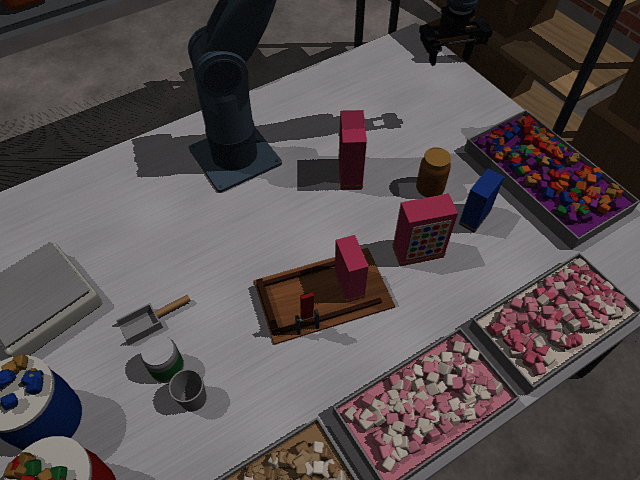

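View pics/top0.png

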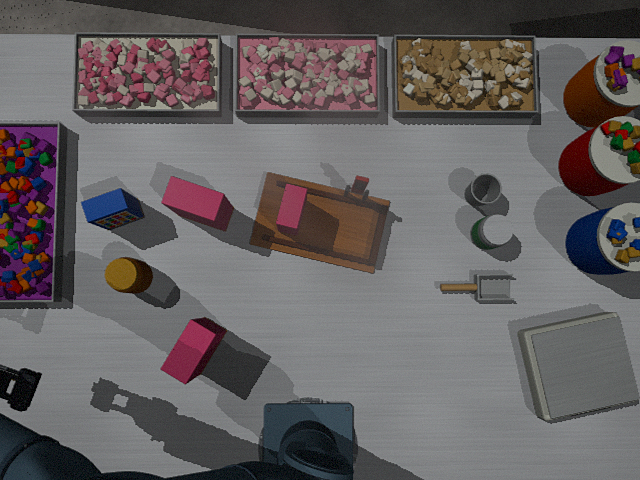

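View pics/wrist0.png

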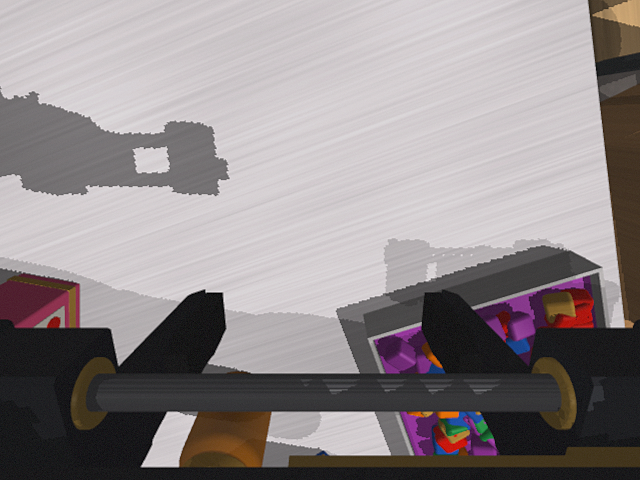

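The top picture shows three pink boxes at (198,203), (194,350) and (292,207). The last one stands on the cradle (board 250–390, 172–272). The red arm is at (360,187). I'll measure them next and confirm which is which.

```bash
python3 - <<'E'
from h import *
for n in('top','scene'):
    c=load(n); P=pts(c); im=c['image']; hsv=cv2.cvtColor(im,cv2.COLOR_BGR2HSV)
    H,S,V=hsv[...,0],hsv[...,1],hsv[...,2]
    pink=((H>160)&(H<178)&(S>120)&(V>60)).astype(np.uint8)
    k,l,st,ce=cv2.connectedComponentsWithStats(pink)
    for i in range(1,k):
        if st[i,4]<300: continue
        m=(l==i)&(c['depth']>0); z=P[m][:,2]
        if P[m][:,1].mean()>.6 or P[m][:,0].mean()>.85: continue
        zt=np.percentile(z,98); t=m&(P[...,2]>zt-.012)
        q=P[t]; r=cv2.minAreaRect((q[:,:2]*1000).astype(np.float32))
        print(n,'pink',ce[i].round(),'ztop',zt.round(4),'n',t.sum(),r, 'mean',q.mean(0).round(4))
    wood=((H>3)&(H<22)&(S>90)).astype(np.uint8)
    inr=(P[...,0]>.4)&(P[...,0]<.8)&(P[...,1]>-.3)&(P[...,1]<.3)&(c['depth']>0)
    m=inr&(wood>0)
    m=cv2.morphologyEx(m.astype(np.uint8),cv2.MORPH_OPEN,np.ones((3,3)))
    k,l,st,ce=cv2.connectedComponentsWithStats(m)
    for i in range(1,k):
        if st[i,4]<150: continue
        q=P[l==i]; r=cv2.minAreaRect((q[:,:2]*1000).astype(np.float32)); print(n,'wood',ce[i].round(),st[i],r,np.percentile(q[:,2],[2,50,98]).round(3))
    red=((H<6)|(H>176))&(S>150)&inr
    k,l,st,ce=cv2.connectedComponentsWithStats(red.astype(np.uint8))
    for i in range(1,k):
        if st[i,4]<60: continue
        q=P[l==i]; print(n,'red',ce[i].round(),st[i],q.min(0).round(3),q.max(0).round(3),q.mean(0).round(3))
t=load('top')['image'][150:290,150:410]; s=load('scene')['image'][180:350,240:500]
a=cv2.resize(t,None,fx=3,fy=3,interpolation=2); b=cv2.resize(s,None,fx=3,fy=3,interpolation=2)
cv2.imwrite('pics/ct.png',a); cv2.imwrite('pics/cs.png',b)
E
```

```text
top pink [193. 198.] ztop 0.1995 n 1619 ((583.2368774414062, 254.77508544921875), (124.2348861694336, 64.3321304321289), 71.1637954711914) mean [0.5826 0.2537 0.1942]
top pink [291. 206.] ztop 0.1624 n 897 ((573.0035400390625, 38.272579193115234), (49.586639404296875, 96.20455932617188), 75.66971588134766) mean [0.5723 0.0381 0.1571]
top pink [188. 351.] ztop 0.1994 n 1734 ((250.51785278320312, 258.656494140625), (64.96550750732422, 124.64054870605469), 59.2712516784668) mean [0.2506 0.2588 0.1942]
top wood [312. 185.] [280 176  64  19 379] ((645.0523071289062, -9.121742248535156), (165.001708984375, 26.123565673828125), 76.35126495361328) [0.001 0.007 0.019]
top wood [288. 235.] [ 251  194  123   78 1825] ((527.4688720703125, -23.474746704101562), (317.9568786621094, 131.65753173828125), 75.97413635253906) [0.001 0.007 0.019]
top wood [345. 224.] [ 307  194   70   64 2530] ((546.1161499023438, -75.79959106445312), (187.49728393554688, 127.4941635131836), 76.37374877929688) [0.    0.007 0.014]
scene pink [353. 126.] ztop 0.1973 n 735 ((251.35504150390625, 255.44839477539062), (63.266
[... 171 characters left out ...]
7530670166016, 69.16556549072266), 73.32643127441406) mean [0.5854 0.2497 0.1931]
scene pink [352. 253.] ztop 0.1604 n 686 ((574.3690795898438, 34.46820831298828), (50.585567474365234, 97.0809326171875), 75.44789123535156) mean [0.5755 0.0336 0.1564]
scene wood [320. 295.] [ 254  248  141   82 5320] ((557.6325073242188, -33.895721435546875), (322.9915466308594, 193.4821319580078), 75.98198699951172) [0.001 0.007 0.04 ]
scene wood [284. 336.] [272 329  26  15 211] ((611.12158203125, -180.18692016601562), (62.03487777709961, 24.13198471069336), 72.28398895263672) [0.001 0.007 0.012]
scene red [307. 305.] [300 292  14  28 295] [ 0.623 -0.14   0.078] [ 0.639 -0.11   0.192] [ 0.632 -0.125  0.143]
```

View pics/ct.png

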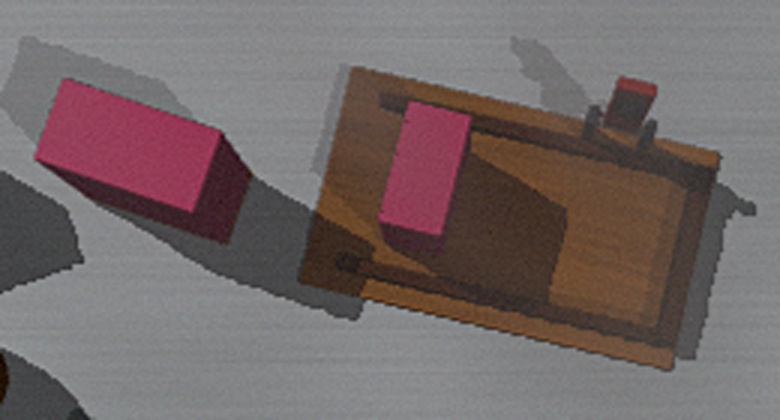

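View pics/cs.png

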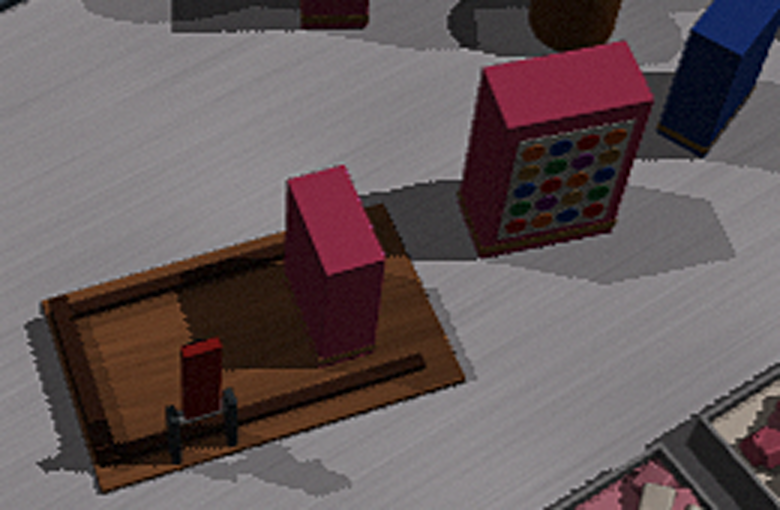

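The carton on the cradle at (292,207) measures 50×97 mm with its top at z≈0.158, which matches the description. The other two pink boxes are 64×125×198 mm, so they are decoys. Next I'll refine the cradle frame from both views.

```bash
cat >> h.py <<'E'
from scipy.spatial.transform import Rotation as Ro
def mk(cx,cy,yaw):
    ex=np.array([np.cos(yaw),np.sin(yaw),0]); ey=np.array([-np.sin(yaw),np.cos(yaw),0])
    return np.array([cx,cy,0]),ex,ey
def c2w(F,p): return F[0]+F[1]*p[0]+F[2]*p[1]+np.array([0,0,p[2]])
def w2c(F,p):
    d=np.asarray(p)-F[0]; return np.stack([d@F[1],d@F[2],d[...,2]],-1)
E
python3 - <<'E'
from h import *
for n in('top','scene'):
    c=load(n); hsv=cv2.cvtColor(c['image'],cv2.COLOR_BGR2HSV); P=pts(c)
    H,S,V=[hsv[...,i] for i in range(3)]
    m=(H>3)&(H<22)&(S>90)&(P[...,0]>.4)&(P[...,0]<.72)&(P[...,1]>-.3)&(P[...,1]<.2)&(P[...,2]<.012)&(P[...,2]>-.004)
    m=cv2.morphologyEx(m.astype(np.uint8),cv2.MORPH_OPEN,np.ones((3,3)))
    v,u=np.nonzero(m)
    W=np.array([ray(c,a,b,.008)[:2] for a,b in zip(u,v)])*1000
    r=cv2.minAreaRect(W.astype(np.float32)); print(n,r)
F=mk(.5575,-.034,np.radians(-104.0))
s=load('scene');P=pts(s)
hsv=cv2.cvtColor(s['image'],cv2.COLOR_BGR2HSV)
for n in('top','scene'):
    s=load(n);P=pts(s);hsv=cv2.cvtColor(s['image'],cv2.COLOR_BGR2HSV)
    q=w2c(F,P); H=hsv[...,0]
    m=((H<6)|(H>176))&(hsv[...,1]>130)&(abs(q[...,0]-.07)<.03)&(abs(q[...,1]-.09)<.09)&(q[...,2]>.075)
    a=q[m]; 
    for z0,z1 in((.075,.12),(.12,.16),(.16,.186),(.186,.21)):
        b=a[(a[:,2]>z0)&(a[:,2]<z1)]; 
        if len(b): print(n,z0,len(b),b.mean(0).round(4),b[:,0].min().round(3),b[:,0].max().round(3),b[:,1].min().round(3),b[:,1].max().round(3))
    big=(q[...,2]>.19)&(abs(q[...,0]+.28)<.12)&(abs(q[...,1])<.15); print(n,'big',q[big].min(0),q[big].max(0))
    pk=(q[...,2]>.148)&(q[...,2]<.17)&(abs(q[...,0]+.07)<.06)&(abs(q[...,1])<.07); r=cv2.minAreaRect((q[pk][:,:2]*1000).astype(np.float32));print(n,'pink',r,q[pk].mean(0))
    dk=(q[...,2]>.03)&(q[...,2]<.05)&(abs(q[...,0]-.148)<.03)&(abs(q[...,1])<.07); print('stop',q[dk].mean(0) if dk.any() else 0,dk.sum())
E
```

```text
top ((555.87744140625, -30.29412841796875), (317.2726135253906, 188.64747619628906), 76.55242156982422)
scene ((560.2144165039062, -35.820709228515625), (319.0538024902344, 190.781005859375), 76.60169982910156)
top 0.16 6 [0.0691 0.0904 0.1837] 0.056 0.078 0.088 0.093
top 0.186 12 [0.0655 0.0899 0.1881] 0.053 0.08 0.088 0.093
top big [-0.35050422 -0.0814658   0.19001412] [-0.22261378 -0.00713717  0.20214518]
top pink ((-74.12151336669922, -2.5424842834472656), (96.46012878417969, 50.11857604980469), 89.90381622314453) [-0.07384825 -0.00326346  0.15695949]
stop [ 1.44306751e-01 -9.33912273e-05  3.86952933e-02] 376
scene 0.075 89 [0.0707 0.0922 0.0984] 0.055 0.085 0.088 0.096
scene 0.12 89 [0.07   0.0947 0.1395] 0.056 0.085 0.092 0.098
scene 0.16 90 [0.0699 0.0954 0.1757] 0.055 0.084 0.088 0.099
scene 0.186 27 [0.0681 0.0927 0.1877] 0.056 0.084 0.089 0.098
scene big [-0.34625199 -0.07931915  0.19000096] [-0.21806112 -0.00562328  0.19981492]
scene pink ((-69.85934448242188, 0.110504150390625), (98.10822296142578, 51.90455627441406), 89.336669921875) [-0.06892093  0.00237831  0.15609005]
stop [0.14940676 0.00160877 0.03856364] 329
```

```bash
cat >> h.py <<'E'
F=mk(.558,-.033,np.radians(-103.6))
def plan(p,align=True):
    s=bot.get_state(); R=Ro.from_euler('xyz',s['eef_rot'],degrees=True)
    print('t',s['time'],'now cradle mm',(w2c(F,s['ee_pos'])*1000).round(1),'rpy',s['eef_rot'].round(2),'f',s['contact_force'].round(1),'gap',s['finger_gap'].round(3))
    d=R.inv().apply(c2w(F,np.array(p)/1000)-s['ee_pos'])*1000
    # goal: tool y along cradle +y, z down
    G=np.stack([np.cross(F[2],[0,0,-1]),F[2],[0,0,-1]],1)
    rv=(R.inv()*Ro.from_matrix(G)).as_rotvec()
    print('shift',d.round(1),'turn',rv.round(4),'dir cradle x in tool',R.inv().apply(F[1]).round(3),'cradle y',R.inv().apply(F[2]).round(3))
E
python3 -c "
from h import *
plan((-128,0,260))"
```

```text
Traceback (most recent call last):
  File "h.py", line 28, in plan
    print('t',s['time'],'now cradle mm',(w2c(F,s['ee_pos'])*1000).round(1),'rpy',s['eef_rot'].round(2),'f',s['contact_force'].round(1),'gap',s['finger_gap'].round(3))
                                                                                                                                             ^^^^^^^^^^^^^^^^^^^^^
AttributeError: 'float' object has no attribute 'round'
```

```bash
sed -i "s/s\['finger_gap'\].round(3)/round(s['finger_gap'],3)/" h.py; python3 -c "
from h import *
plan((-128,0,260))"
```

```text
t 0.15 now cradle mm [-547.  -483.7  238.1] rpy [-1.7993e+02  1.0000e-02  1.6054e+02] f [ 0.1  0.  -1.1] gap 0.088
shift [-524.  -367.4  -21.4] turn [-1.0000e-03  1.0000e-03  1.4684e+00] dir cradle x in tool [-0.102 -0.995  0.001] cradle y [-0.995  0.102 -0.   ]
```

>>> {"name": "apply_moves", "arguments": {"motion": "-20 -14 -20 0 0 0 0; -50 -35 -40 0 0 0 0; -80 -56 -50 0 0 0 0; -110 -77 -50 0 0 0 0; -140 -98 -50 0 0 0 0"}}

```text
time: 0.57
ee_pos: [0.3169, 0.4726, 0.2895]
eef_rot: [179.9, 0.0, 160.5]
contact_force: [0.5, 0.4, 0.0]
finger_gap: 0.0571
```

>>> {"name": "apply_moves", "arguments": {"motion": "-30 -21 0 0 0 0.1 0; -60 -42 0 0 0 0.2 0; -90 -63 0 0 0 0.3 0; -120 -84 0 0 0 0.4 0; -150 -105 0 0 0 0.5 0"}}

```text
time: 0.98
ee_pos: [0.423, 0.3231, 0.2887]
eef_rot: [-180.0, -0.0, 131.6]
contact_force: [0.5, 0.2, -0.0]
finger_gap: 0.0444
```

```bash
python3 -c "
from h import *
plan((-128,0,260))"
```

```text
t 0.9833 now cradle mm [-314.3 -214.9  288.7] rpy [-1.7999e+02 -1.0000e-02  1.3160e+02] f [ 0.5  0.2 -0. ] gap 0.044
shift [-282.8  -30.4   28.7] turn [-1.000e-04 -1.000e-04  9.635e-01] dir cradle x in tool [-0.571 -0.821  0.   ] cradle y [-0.821  0.571 -0.   ]
```

>>> {"name": "apply_moves", "arguments": {"motion": "-30 -3 0 0 0 0.1 0; -60 -6 0 0 0 0.2 0; -90 -9 0 0 0 0.3 0; -120 -13 0 0 0 0.4 0; -150 -16 0 0 0 0.5 0"}}

```text
time: 1.4
ee_pos: [0.511, 0.201, 0.2886]
eef_rot: [-180.0, 0.0, 103.0]
contact_force: [0.5, 1.3, -0.0]
finger_gap: 0.0441
```

```bash
python3 -c "
from h import *
plan((-128,0,260))"
```

```text
t 1.4 now cradle mm [-216.4 -100.7  288.6] rpy [-179.98    0.    102.95] f [ 0.5  1.3 -0. ] gap 0.044
shift [-124.    50.5   28.6] turn [-4.000e-04  1.000e-04  4.635e-01] dir cradle x in tool [-0.895 -0.447  0.   ] cradle y [-0.447  0.895 -0.   ]
```

>>> {"name": "apply_moves", "arguments": {"motion": "-30 12 0 0 0 0.1 0; -60 25 0 0 0 0.2 0; -90 37 0 0 0 0.3 0; -124 50 0 0 0 0.4 0; -124 50 10 0 0 0.46 0"}}

```text
time: 1.82
ee_pos: [0.5917, 0.0851, 0.2805]
eef_rot: [179.6, 0.1, 76.1]
contact_force: [-0.2, -0.6, 0.6]
finger_gap: 0.0442
```

```bash
python3 -c "
from h import *
plan((-128,0,130))"
```

```text
t 1.8167 now cradle mm [-122.7    4.9  280.5] rpy [1.7963e+02 1.4000e-01 7.6080e+01] f [-0.2 -0.6  0.6] gap 0.044
shift [  5.7  -5.9 150.5] turn [ 0.0064  0.0025 -0.0056] dir cradle x in tool [-1.     0.006  0.003] cradle y [0.006 1.    0.006]
```

>>> {"name": "apply_moves", "arguments": {"motion": "7 -5 30 0 0 0 0; 7 -5 60 0 0 0 0; 7 -5 90 0 0 0 0; 7 -5 120 0 0 0 0; 7 -5 150 0 0 0 0"}}

```text
time: 2.23
ee_pos: [0.5841, 0.1012, 0.1272]
eef_rot: [-180.0, -0.0, 76.9]
contact_force: [0.4, 0.4, -0.2]
finger_gap: 0.0444
```

```bash
python3 -c "
from h import *
plan((-60,0,130))
c=cam('top'); d=cam('scene')
a=cv2.resize(c['image'][150:290,150:410],None,fx=2,fy=2);b=cv2.resize(d['image'][180:350,240:500],None,fx=2,fy=2)
cv2.imwrite('pics/p1.png',np.vstack([a,b]))"
```

```text
t 2.2333 now cradle mm [-136.6   -6.2  127.2] rpy [-179.99   -0.     76.89] f [ 0.4  0.4 -0.2] gap 0.044
shift [-76.7   5.5  -2.8] turn [-0.0002 -0.      0.0086] dir cradle x in tool [-1.    -0.009 -0.   ] cradle y [-0.009  1.    -0.   ]
```

View pics/p1.png

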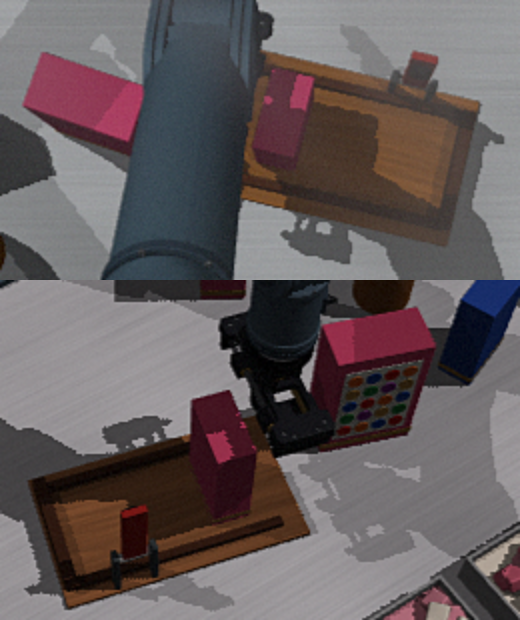

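The fingers are clear behind the window face and clear of the big box. I'll push at about z 127.

>>> {"name": "apply_moves", "arguments": {"motion": "-6 5 0 0 0 0.008 0; -12 5 0 0 0 0.008 0; -18 5 0 0 0 0.008 0; -24 5 0 0 0 0.008 0; -30 5 0 0 0 0.008 0"}}

```text
time: 2.75
ee_pos: [0.5831, 0.07, 0.1301]
eef_rot: [179.9, -0.1, 76.4]
contact_force: [0.4, 1.1, 0.7]
finger_gap: 0.0439
```

>>> {"name": "apply_moves", "arguments": {"motion": "-4 0 0 0 0 0 0; -8 0 0 0 0 0 0; -12 0 0 0 0 0 0; -16 0 0 0 0 0 0; -20 0 0 0 0 0 0"}}

```text
time: 3.17
ee_pos: [0.5777, 0.0511, 0.1287]
eef_rot: [-180.0, -0.0, 76.4]
contact_force: [-0.5, 0.1, 0.5]
finger_gap: 0.0441
```

```bash
python3 -c "
from h import *
plan((-60,0,130))
d=cam('scene')
b=cv2.resize(d['image'][180:350,240:500],None,fx=3,fy=3)
cv2.imwrite('pics/p2.png',b)"
```

```text
t 3.1667 now cradle mm [-86.4  -0.6 128.7] rpy [-180.     -0.     76.44] f [-0.5  0.1  0.5] gap 0.044
shift [-26.4   0.6  -1.3] turn [-0.     -0.      0.0006] dir cradle x in tool [-1.    -0.001 -0.   ] cradle y [-0.001  1.    -0.   ]
```

View pics/p2.png

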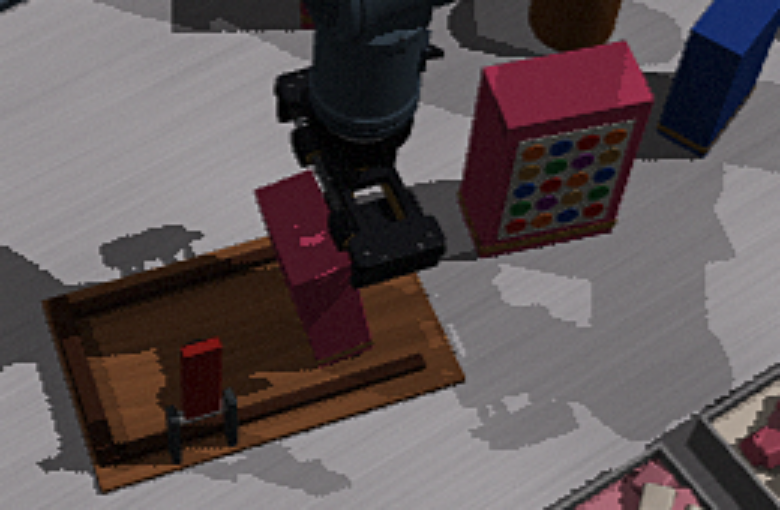

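The carton is tipping over its foot edge as wanted, so I keep pushing.

>>> {"name": "apply_moves", "arguments": {"motion": "-5 0 0 0 0 0 0; -10 0 0 0 0 0 0; -15 0 0 0 0 0 0; -20 0 0 0 0 0 0; -25 0 0 0 0 0 0"}}

```text
time: 3.63
ee_pos: [0.5717, 0.0263, 0.1287]
eef_rot: [-180.0, 0.0, 76.4]
contact_force: [-0.3, -0.1, 0.3]
finger_gap: 0.0438
```

>>> {"name": "apply_moves", "arguments": {"motion": "-4 0 0 0 0 0 0; -6 0 0 0 0 0 0; -6 0 0 0 0 0 0; -6 0 0 0 0 0 0; -6 0 0 0 0 0 0"}}

```text
time: 4.05
ee_pos: [0.5706, 0.0216, 0.1287]
eef_rot: [180.0, -0.0, 76.4]
contact_force: [0.0, 0.7, 0.4]
finger_gap: 0.0437
```

```bash
python3 -c "
from h import *
plan((-60,0,130))
d=cam('scene')
b=cv2.resize(d['image'][180:350,240:500],None,fx=3,fy=3)
cv2.imwrite('pics/p3.png',b)"
```

```text
t 4.05 now cradle mm [-56.   -0.6 128.7] rpy [ 1.800e+02 -1.000e-02  7.645e+01] f [0.  0.7 0.4] gap 0.044
shift [ 4.   0.6 -1.3] turn [ 0.     -0.0002  0.0009] dir cradle x in tool [-1.    -0.001 -0.   ] cradle y [-0.001  1.     0.   ]
```

View pics/p3.png

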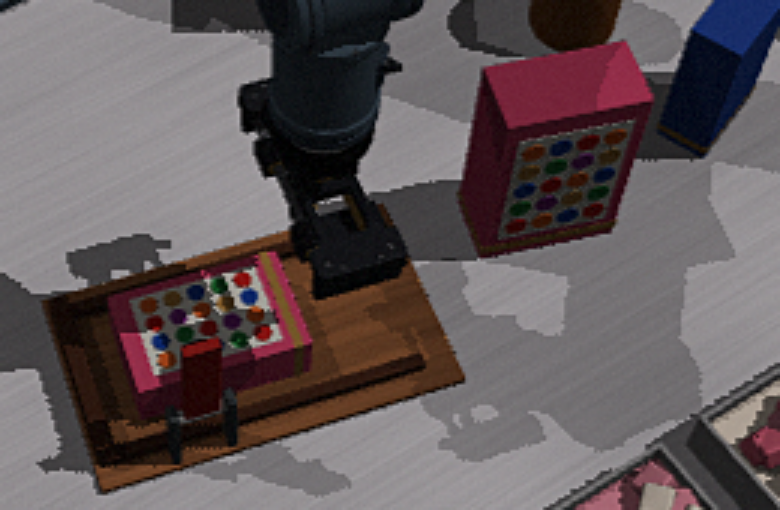

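It lies window up inside the rails, with a gap left to the stop. I'll measure that gap.

```bash
cat > meas.py <<'E'
from h import *
for n in('scene','top'):
    c=cam(n); q=w2c(F,pts(c)); hsv=cv2.cvtColor(c['image'],cv2.COLOR_BGR2HSV)
    m=(q[...,2]>.048)&(q[...,2]<.066)&(abs(q[...,1])<.065)&(q[...,0]>-.12)&(q[...,0]<.16)&((c['image'].max(2)>75)|(hsv[...,1]>100))&(hsv[...,2]>40)
    m=cv2.morphologyEx(m.astype(np.uint8),cv2.MORPH_OPEN,np.ones((3,3)))
    k,l,st,ce=cv2.connectedComponentsWithStats(m); i=1+np.argmax(st[1:,4]); a=q[l==i]
    s=(q[...,2]>.033)&(q[...,2]<.046)&(q[...,0]>.11)&(abs(q[...,1])<.06)&(q[...,0]<.18)
    b=q[s]
    print(n,st[i,4],cv2.minAreaRect((a[:,:2]*1000).astype(np.float32)),'x',np.percentile(a[:,0],[.5,99.5]).round(4),'z',a[:,2].mean().round(4),'stop x',np.percentile(b[:,0],[2,98]).round(4) if len(b) else None)
E
python3 meas.py
```

```text
scene 684 ((1.0430908203125, -1.5183258056640625), (97.82582092285156, 77.09575653076172), 89.51097869873047) x [-0.0365  0.0363] z 0.057 stop x [0.1125 0.158 ]
top 1714 ((47.463279724121094, -2.9319000244140625), (96.92626190185547, 122.97282409667969), 89.59239196777344) x [-0.0115  0.1082] z 0.0578 stop x [0.1378 0.1534]
```

>>> {"name": "apply_moves", "arguments": {"motion": "10 0 0 0 0 0 0; 20 0 10 0 0 0 0; 20 0 40 0 0 0 0; 20 0 70 0 0 0 0; 20 0 98 0 0 0 0"}}

```text
time: 4.62
ee_pos: [0.5752, 0.0428, 0.0288]
eef_rot: [180.0, -0.1, 76.5]
contact_force: [0.4, -0.7, -0.3]
finger_gap: 0.0441
```

>>> {"name": "apply_moves", "arguments": {"motion": "-4 0 0 0 0 0 0; -8 0 0 0 0 0 0; -12 0 0 0 0 0 0; -16 0 0 0 0 0 0; -20 0 0 0 0 0 0"}}

```text
time: 5.03
ee_pos: [0.5717, 0.0207, 0.0324]
eef_rot: [179.8, -0.1, 76.4]
contact_force: [0.1, -0.0, 0.8]
finger_gap: 0.0441
```

```bash
python3 -c "
from h import *
plan((-19,0,30))"; python3 meas.py
```

```text
t 5.0333 now cradle mm [-55.4   0.7  32.4] rpy [ 1.7984e+02 -5.0000e-02  7.6400e+01] f [ 0.1 -0.   0.8] gap 0.044
shift [-36.4  -0.7   2.3] turn [ 0.0027 -0.0009  0.    ] dir cradle x in tool [-1.    -0.    -0.001] cradle y [-0.     1.     0.003]
scene 486 ((87.51326751708984, -1.1112937927246094), (51.09833908081055, 97.53609466552734), 0.2109588384628296) x [0.0643 0.1128] z 0.0573 stop x [0.1129 0.1579]
top 1780 ((47.25293731689453, -3.1218643188476562), (96.81623840332031, 123.55717468261719), 89.27080535888672) x [-0.0135  0.1082] z 0.0576 stop x [0.1377 0.1535]
```

>>> {"name": "apply_moves", "arguments": {"motion": "-5 0 0 0 0 0 0; -10 0 0 0 0 0 0; -15 0 0 0 0 0 0; -20 0 0 0 0 0 0; -24 0 0 0 0 0 0"}}

```text
time: 5.55
ee_pos: [0.5651, -0.0025, 0.0309]
eef_rot: [180.0, -0.0, 76.4]
contact_force: [1.0, 2.5, 1.7]
finger_gap: 0.0444
```

>>> {"name": "apply_moves", "arguments": {"motion": "-2 0 0 0 0 0 0; -4 0 0 0 0 0 0; -6 0 0 0 0 0 0; -7 0 0 0 0 0 0; -8 0 0 0 0 0 0"}}

```text
time: 5.97
ee_pos: [0.563, -0.0098, 0.0307]
eef_rot: [-180.0, -0.0, 76.4]
contact_force: [1.0, 3.0, 2.5]
finger_gap: 0.044
```

```bash
python3 -c "
from h import *
plan((-19,0,30))"; python3 meas.py
```

```text
t 5.9667 now cradle mm [-23.7  -0.6  30.7] rpy [-1.800e+02 -1.000e-02  7.643e+01] f [1.  3.  2.5] gap 0.044
shift [-4.7  0.6  0.7] turn [-0.     -0.0002  0.0006] dir cradle x in tool [-1.    -0.001 -0.   ] cradle y [-0.001  1.    -0.   ]
scene 680 ((101.14839172363281, -1.2004966735839844), (78.52863311767578, 99.61981964111328), 1.3430638313293457) x [0.0635 0.14  ] z 0.0573 stop x [0.1183 0.158 ]
top 1633 ((79.5308837890625, -3.129985809326172), (96.63592529296875, 114.27534484863281), 89.61091613769531) x [0.0239 0.1357] z 0.0577 stop x [0.1377 0.1531]
```

>>> {"name": "apply_moves", "arguments": {"motion": "-1 0 0 0 0 0 0; -2 0 0 0 0 0 0; -2.5 0 0 0 0 0 0; -3 0 0 0 0 0 0; -3 0 0 0 0 0 0"}}

```text
time: 6.48
ee_pos: [0.5624, -0.0115, 0.0307]
eef_rot: [-180.0, -0.1, 76.5]
contact_force: [1.0, 5.3, 1.0]
finger_gap: 0.0441
```

>>> {"name": "apply_moves", "arguments": {"motion": "-1 0 0 0 0 0 0; -2 0 0 0 0 0 0; -2 0 0 0 0 0 0; -2 0 0 0 0 0 0; -2 0 0 0 0 0 0"}}

```text
time: 6.9
ee_pos: [0.5623, -0.0115, 0.0307]
eef_rot: [-180.0, -0.2, 76.6]
contact_force: [1.6, 10.1, 2.4]
finger_gap: 0.0443
```

```bash
python3 -c "
from h import *
plan((-19,0,30))"; python3 meas.py; python3 -c "
from h import *
c=load('top'); d=load('scene')
a=cv2.resize(c['image'][150:290,230:410],None,fx=4,fy=4);b=cv2.resize(d['image'][230:350,240:420],None,fx=4,fy=4)
cv2.imwrite('pics/p4.png',a);cv2.imwrite('pics/p4b.png',b)"
```

```text
t 6.9 now cradle mm [-21.9  -0.9  30.7] rpy [-179.97   -0.19   76.56] f [ 1.6 10.1  2.4] gap 0.044
shift [-2.9  0.9  0.7] turn [-0.0005 -0.0033  0.0028] dir cradle x in tool [-1.    -0.003 -0.003] cradle y [-0.003  1.    -0.001]
scene 681 ((102.97401428222656, -0.20829391479492188), (78.33915710449219, 96.24539947509766), 0.26337844133377075) x [0.0659 0.1416] z 0.0572 stop x [0.1166 0.158 ]
top 1563 ((82.35408020019531, -2.588542938232422), (111.17863464355469, 97.25677490234375), 0.0776253417134285) x [0.0279 0.1374] z 0.0576 stop x [0.1368 0.1537]
```

View pics/p4.png

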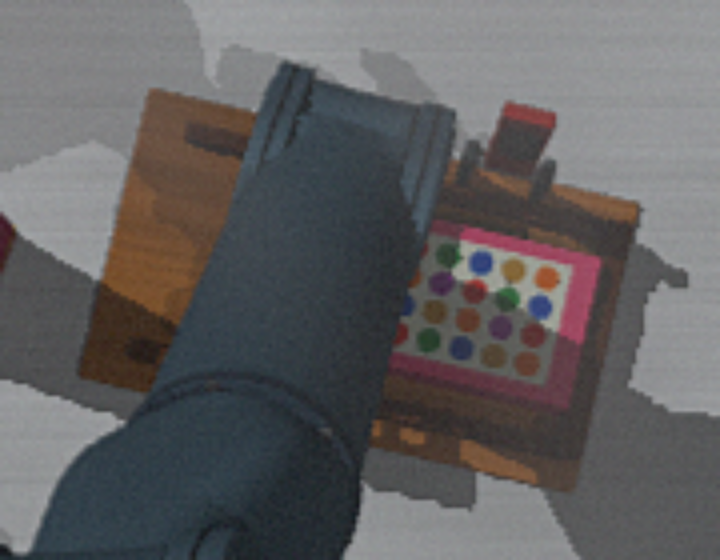

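View pics/p4b.png

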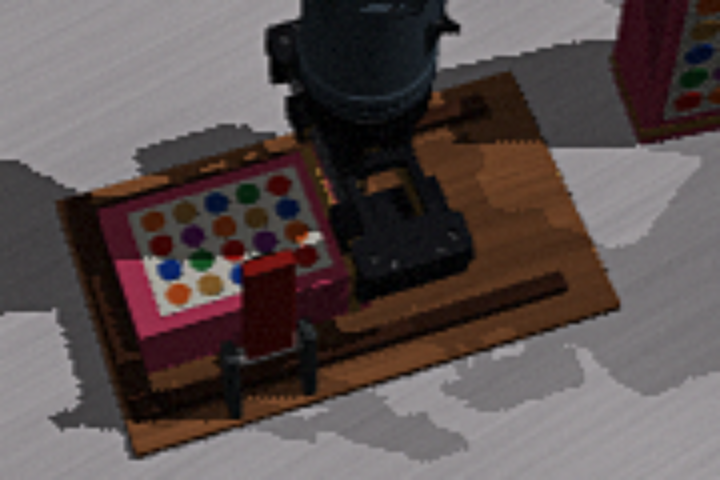

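The carton is flush: the TCP stalled while the push force rose from 5 to 10 N, and the carton's top end coincides with the stop face. Now I retreat and go round to the outer side of the red arm.

>>> {"name": "apply_moves", "arguments": {"motion": "8 0 0 0 0 0 -1; 16 0 0 0 0 0 -1; 24 0 -15 0 0 0 -1; 24 0 -50 0 0 0 -1; 24 0 -90 0 0 0 -1"}}

```text
time: 7.42
ee_pos: [0.5654, 0.0086, 0.1197]
eef_rot: [-179.7, 0.2, 76.4]
contact_force: [1.5, 0.0, 1.4]
finger_gap: 0.0128
```

>>> {"name": "apply_moves", "arguments": {"motion": "0 0 -35 0 0 0 -1; 0 0 -70 0 0 0 -1; 0 0 -105 0 0 0 -1; 0 0 -140 0 0 0 -1; 0 30 -140 0 0 0 -1"}}

```text
time: 7.83
ee_pos: [0.597, 0.0019, 0.2682]
eef_rot: [179.6, -0.2, 76.4]
contact_force: [2.9, -0.2, 0.0]
finger_gap: 0.0003
```

```bash
python3 -c "
from h import *
plan((70,138,260))"; python3 meas.py
```

```text
t 7.8333 now cradle mm [-43.1  29.7 268.2] rpy [179.61  -0.24  76.42] f [ 2.9 -0.2  0. ] gap 0.0
shift [-113.2  108.2    8.4] turn [ 0.0068 -0.0043  0.0004] dir cradle x in tool [-1.    -0.    -0.004] cradle y [-0.     1.     0.007]
scene 1684 ((67.06659698486328, -1.6502799987792969), (100.34951782226562, 151.0240020751953), 89.55171203613281) x [-0.0068  0.1417] z 0.0574 stop x [0.118 0.158]
top 1759 ((78.39263153076172, -3.1547698974609375), (119.5488510131836, 97.6849594116211), 1.0382221937179565) x [0.0212 0.137 ] z 0.0577 stop x [0.1327 0.1533]
```

>>> {"name": "apply_moves", "arguments": {"motion": "-10 25 0 0 0 0 -1; -30 55 0 0 0 0 -1; -55 80 0 0 0 0 -1; -85 108 0 0 0 0 -1; -113 108 0 0 0 0 -1"}}

```text
time: 8.35
ee_pos: [0.6768, -0.1361, 0.2585]
eef_rot: [-180.0, 0.2, 76.4]
contact_force: [-0.9, -0.3, -0.1]
finger_gap: 0.0006
```

>>> {"name": "apply_moves", "arguments": {"motion": "0 0 10 0 0 0 -1; 0 0 30 0 0 0 -1; 0 0 55 0 0 0 -1; 0 0 80 0 0 0 -1; 0 0 105 0 0 0 -1"}}

```text
time: 8.77
ee_pos: [0.6736, -0.1336, 0.1535]
eef_rot: [-179.9, 0.1, 76.4]
contact_force: [0.6, 0.3, -0.1]
finger_gap: 0.0002
```

```bash
python3 -c "
from h import *
plan((70,130,145))
c=cam('top'); d=cam('scene')
a=cv2.resize(c['image'][150:290,230:410],None,fx=2,fy=2);b=cv2.resize(d['image'][230:350,240:420],None,fx=3,fy=3)
b=b[:,:540];a=cv2.copyMakeBorder(a,0,0,0,180,0)
cv2.imwrite('pics/p5.png',np.vstack([a,b]))"
```

```text
t 8.7667 now cradle mm [ 70.6 136.  153.5] rpy [-1.7987e+02  6.0000e-02  7.6370e+01] f [ 0.6  0.3 -0.1] gap 0.0
shift [ 0.6 -6.   8.5] turn [-0.0023  0.001  -0.0005] dir cradle x in tool [-1.     0.001  0.001] cradle y [ 0.001  1.    -0.002]
```

View pics/p5.png

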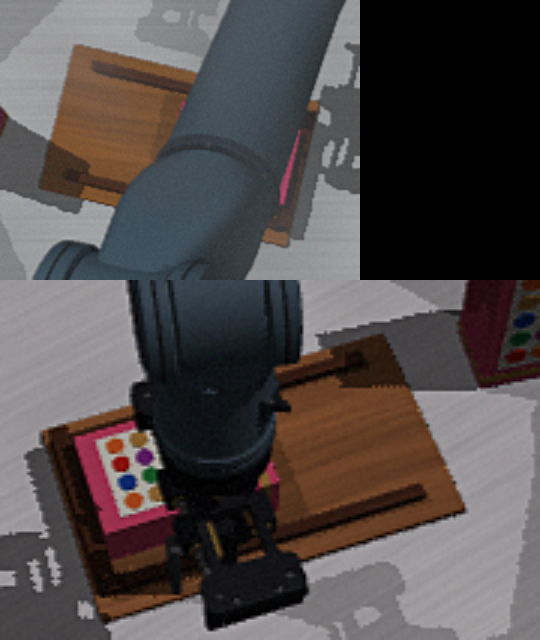

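>>> {"name": "apply_moves", "arguments": {"motion": "0 -4 4 0 0 0 -1; 0 -8 8 0 0 0 -1; 0 -13 8 0 0 0 -1; 0 -19 8 0 0 0 -1; 0 -25 8 0 0 0 -1"}}

```text
time: 9.28
ee_pos: [0.6506, -0.1278, 0.1488]
eef_rot: [179.9, -0.0, 76.4]
contact_force: [0.4, 1.2, 0.5]
finger_gap: 0.0004
```

>>> {"name": "apply_moves", "arguments": {"motion": "0 -5 0 0 0 0 -1; 0 -10 0 0 0 0 -1; 0 -15 0 0 0 0 -1; 0 -20 0 0 0 0 -1; 0 -25 0 0 0 0 -1"}}

```text
time: 9.7
ee_pos: [0.6261, -0.1218, 0.1478]
eef_rot: [180.0, -0.0, 76.4]
contact_force: [1.2, -0.4, 0.2]
finger_gap: 0.0006
```

```bash
python3 -c "
from h import *
plan((70,60,145))
d=cam('scene');b=cv2.resize(d['image'][230:350,240:420],None,fx=4,fy=4)
cv2.imwrite('pics/p6.png',b)"
```

```text
t 9.7 now cradle mm [ 70.3  87.  147.8] rpy [179.99  -0.    76.43] f [ 1.2 -0.4  0.2] gap 0.001
shift [  0.3 -27.    2.8] turn [ 0.0003 -0.0001  0.0004] dir cradle x in tool [-1. -0. -0.] cradle y [-0.  1.  0.]
```

View pics/p6.png

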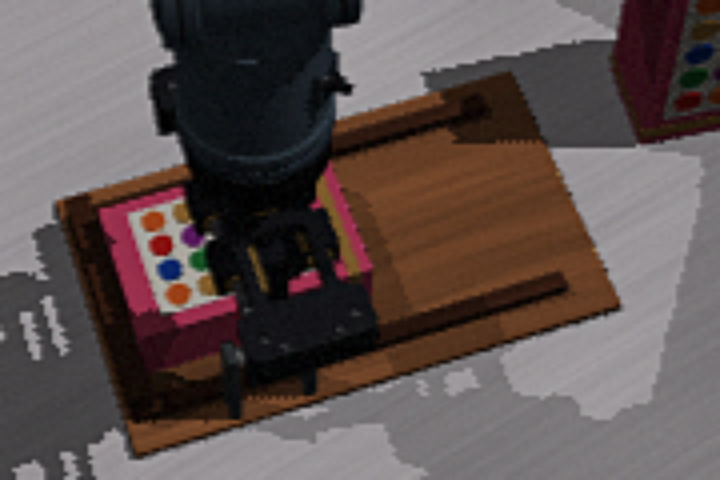

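>>> {"name": "apply_moves", "arguments": {"motion": "0 -4 0 0 0 0 -1; 0 -8 0 0 0 0 -1; 0 -12 0 0 0 0 -1; 0 -16 0 0 0 0 -1; 0 -20 0 0 0 0 -1"}}

```text
time: 10.17
ee_pos: [0.6066, -0.1172, 0.1477]
eef_rot: [-180.0, 0.0, 76.4]
contact_force: [0.4, 0.1, 0.4]
finger_gap: 0.0003
```

>>> {"name": "apply_moves", "arguments": {"motion": "0 -4 0 0 0 0 -1; 0 -8 0 0 0 0 -1; 0 -12 0 0 0 0 -1; 0 -16 0 0 0 0 -1; 0 -20 0 0 0 0 -1"}}

```text
time: 10.58
ee_pos: [0.5872, -0.1124, 0.1477]
eef_rot: [-180.0, -0.0, 76.4]
contact_force: [-0.5, 0.6, 0.1]
finger_gap: 0.0004
```

```bash
python3 -c "
from h import *
plan((70,60,145))
d=cam('scene');b=cv2.resize(d['image'][230:350,240:420],None,fx=4,fy=4)
cv2.imwrite('pics/p7.png',b)"
```

```text
t 10.5833 now cradle mm [ 70.4  47.  147.7] rpy [-180.     -0.     76.42] f [-0.5  0.6  0.1] gap 0.0
shift [ 0.3 13.   2.7] turn [-0.0001 -0.      0.0004] dir cradle x in tool [-1. -0. -0.] cradle y [-0.  1. -0.]
```

View pics/p7.png

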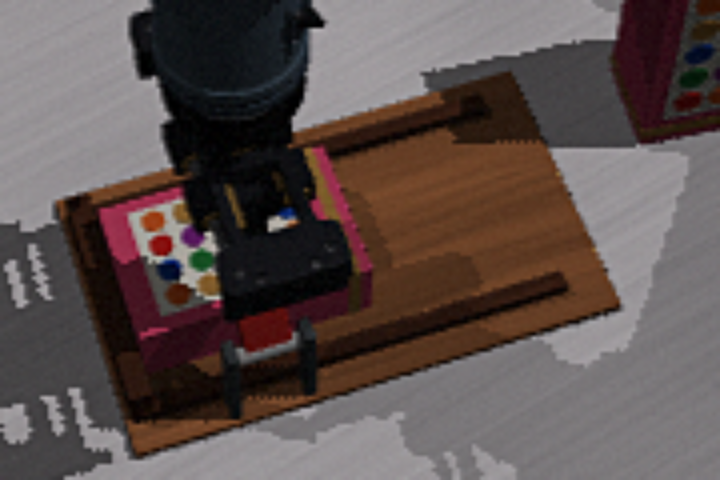

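>>> {"name": "apply_moves", "arguments": {"motion": "0 -5 0 0 0 0 -1; 0 -10 0 0 0 0 -1; 0 -10 -20 0 0 0 -1; 0 -10 -55 0 0 0 -1; 0 -10 -90 0 0 0 -1"}}

```text
time: 11.05
ee_pos: [0.5765, -0.11, 0.2378]
eef_rot: [-179.8, 0.0, 76.4]
contact_force: [0.5, -0.6, 0.2]
finger_gap: 0.0004
```

>>> {"name": "apply_moves", "arguments": {"motion": "30 0 -20 0 0 0 -1; 60 0 -40 0 0 0 -1; 95 0 -40 0 0 0 -1; 130 0 -40 0 0 0 -1; 165 0 -40 0 0 0 -1"}}

```text
time: 11.47
ee_pos: [0.6166, 0.0518, 0.2784]
eef_rot: [180.0, -0.0, 76.4]
contact_force: [0.9, 0.6, 0.5]
finger_gap: 0.0001
```

```bash
python3 meas.py; python3 -c "
from h import *
plan((70,60,145))
c=load('top'); d=load('scene')
a=cv2.resize(c['image'][150:290,230:410],None,fx=2,fy=2);b=cv2.resize(d['image'][230:350,240:420],None,fx=3,fy=3)
a=cv2.copyMakeBorder(a,0,0,0,180,0)
cv2.imwrite('pics/p8.png',np.vstack([a,b]))
for c in(c,d):
  q=w2c(F,pts(c)); hsv=cv2.cvtColor(c['image'],cv2.COLOR_BGR2HSV);H=hsv[...,0]
  m=((H<6)|(H>176))&(hsv[...,1]>150)&(abs(q[...,0]-.07)<.012)&(q[...,1]>-.04)&(q[...,1]<.09)&(q[...,2]>.066)
  a=q[m]; print(m.sum(),a[:,1].min(),a[:,1].max(),'z',a[:,2].mean(),'slope',np.polyfit(a[:,1],a[:,2],1))
"
```

```text
scene 710 ((20.117826461791992, -1.3590850830078125), (100.70523834228516, 59.268760681152344), 86.98786926269531) x [-0.0073  0.0506] z 0.0571 stop x [0.1178 0.1579]
top 1935 ((63.018707275390625, -3.000335693359375), (150.1437225341797, 97.46127319335938), 0.22234517335891724) x [-0.0114  0.1369] z 0.0574 stop x [0.1332 0.1534]
t 11.5667 now cradle mm [-102.9   35.7  277.1] rpy [-179.93   -0.21   77.  ] f [-0.5  0.4 -1.1] gap 0.0
shift [-173.6   22.6  131.4] turn [-0.0012 -0.0037  0.0105] dir cradle x in tool [-1.    -0.01  -0.004] cradle y [-0.01   1.    -0.001]
1 0.019967883530923325 0.019967883530923325 z 0.10692933036418693 slope [2.6775329  0.05346467]
459 -0.016518200891840345 0.08498196210803964 z 0.1016842707687355 slope [-0.47781457  0.11796273]<string>:11: RankWarning: Polyfit may be poorly conditioned
```

View pics/p8.png

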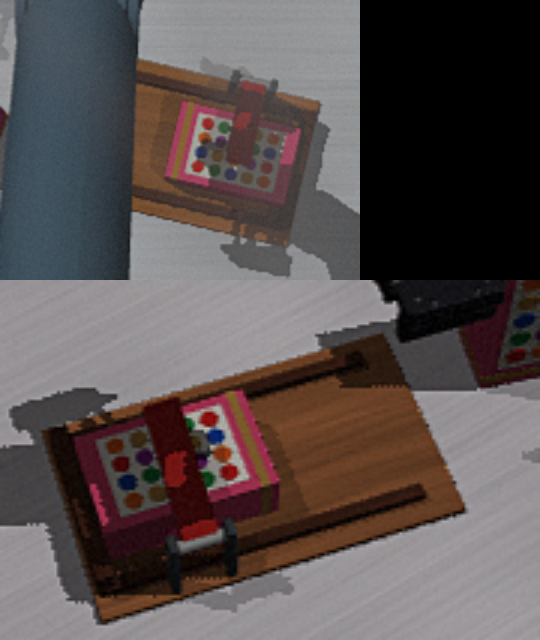

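```bash
cat > arm.py <<'E'
from h import *
print(bot.get_state()['time'])
for n in('top','scene'):
  c=cam(n); q=w2c(F,pts(c)); hsv=cv2.cvtColor(c['image'],cv2.COLOR_BGR2HSV);H=hsv[...,0]
  m=((H<6)|(H>174))&(hsv[...,1]>130)&(abs(q[...,0]-.07)<.012)&(q[...,1]>-.04)&(q[...,1]<.08)&(q[...,2]>.064)
  a=q[m]; print(n,m.sum(),a[:,1].min(),a[:,1].max(),'z',a[:,2].mean(),'slope',np.polyfit(a[:,1],a[:,2],1))
E
python3 arm.py;python3 arm.py
```

```text
11.5667
top 62 -0.02435080695771756 0.07948487484355973 z 0.09479895236690995 slope [-0.34565099  0.10818366]
scene 439 -0.02343431824692127 0.07988585346424958 z 0.09495888089479416 slope [-0.32140813  0.10454274]
11.6667
top 49 0.018307828967544543 0.07933678871415473 z 0.08884068425793483 slope [-0.28391695  0.10044682]
scene 426 -0.026572782354514764 0.07941833488815543 z 0.08952769642538634 slope [-0.23107302  0.09604437]
```

The arm is still falling slowly. I'll wait with the robot clear.

>>> {"name": "apply_moves", "arguments": {"motion": "5 0 -10 0 0 0 -1; 10 0 -20 0 0 0 -1; 10 0 -20 0 0 0 -1; 10 0 -20 0 0 0 -1; 10 0 -20 0 0 0 -1"}}

```text
time: 12.18
ee_pos: [0.619, 0.0597, 0.298]
eef_rot: [180.0, -0.0, 76.4]
contact_force: [0.3, -0.2, -0.0]
finger_gap: 0.0003
```

>>> {"name": "apply_moves", "arguments": {"motion": "0 0 0 0 0 0 -1; 0 0 0 0 0 0 -1; 0 0 0 0 0 0 -1; 0 0 0 0 0 0 -1; 0 0 0 0 0 0 -1"}}

```text
time: 12.6
ee_pos: [0.6189, 0.0598, 0.2976]
eef_rot: [-180.0, 0.0, 76.4]
contact_force: [0.7, -0.3, -0.3]
finger_gap: 0.0002
```

```bash
python3 arm.py;python3 arm.py; python3 meas.py; python3 -c "
from h import *
c=load('top'); d=load('scene')
a=cv2.resize(c['image'][150:290,230:410],None,fx=2,fy=2);b=cv2.resize(d['image'][230:350,240:420],None,fx=3,fy=3)
a=cv2.copyMakeBorder(a,0,0,0,180,0)
cv2.imwrite('pics/p9.png',np.vstack([a,b]))"
```

```text
12.6
top 53 0.011125353456963125 0.07896589505638398 z 0.07729557262180906 slope [0.00768097 0.07696693]
scene 391 -0.029217118840886756 0.07992127713646958 z 0.07653864943298763 slope [0.00509582 0.07640236]
12.7
top 62 0.011185530689423219 0.07809603192453458 z 0.07768266091492873 slope [0.00682852 0.07736932]
scene 393 -0.03216611180512278 0.07992698577562758 z 0.07643293170617566 slope [0.00432296 0.07631569]
scene 780 ((24.99166488647461, -1.1388435363769531), (65.87216186523438, 99.52372741699219), 1.2406545877456665) x [-0.0073  0.0557] z 0.0571 stop x [0.118  0.1581]
top 1892 ((62.94599914550781, -3.3491249084472656), (149.83547973632812, 96.91461944580078), 0.32938286662101746) x [-0.0113  0.1369] z 0.0575 stop x [0.135  0.1534]
```

View pics/p9.png

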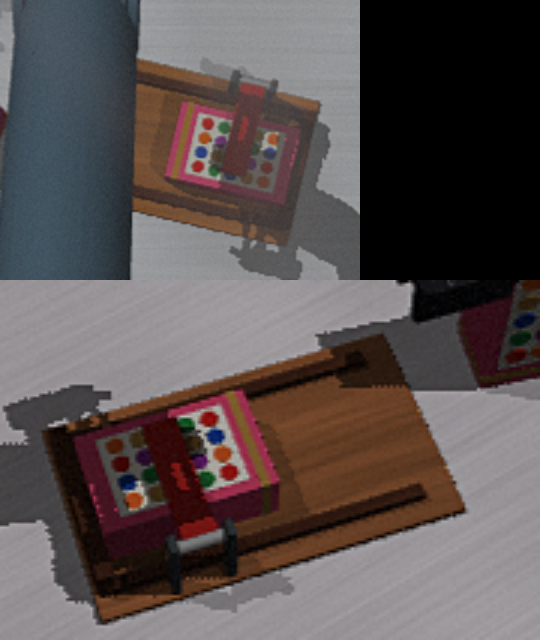

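The arm is level (slope ≤ 0.008 rad) and at rest. The carton is flush within measurement error, and the robot is about 100 mm clear of everything.

```bash
python3 -c "
from plant import bot
print(bot.hand_in())"
```

```text
the job is handed in; nothing more can be done
None
```

The pink carton now lies window up in the cradle against the end stop, with the red arm resting level on it. I handed the job in at about 12.8 s of the 61 s; the hand-in reports no verdict.

- **Carton:** I tipped it with a high push on its window face, then slid it along until it stopped while the push force rose to about 10 N. In the last pictures its top surface was 57–58 mm above the counter. It was in line with the cradle to about 0.01–0.02 rad and 1–3 mm off the middle line.
- **End stop:** The carton's top end coincided with the stop's inner face in the top view, to within about 2 mm. The top camera put both at cradle x ≈ 137 mm. The scene camera put the carton's end at about 142 mm and did not show the stop's face clearly. That spread fits the calibration error, and the force rise supports contact.
- **Red arm:** I pushed it over from its outer side and it fell slowly. It came to rest with a slope of at most 0.008 rad in both views.
- **Everything else:** The robot touched nothing at the end, and its fingertips were about 100 mm above the nearest box. The path kept clear of the other things on the counter, but I did not measure their positions again afterwards.

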